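# Set the height stop to the sample part and lock it

### The arm

A 6-joint arm with a two-finger parallel gripper is mounted at the origin on a cart in front of the work surface, level with it; the furniture and walls round the work are solid. World frame = base frame: x ahead of the robot, y to its left, z up, the work surface at z = 0. Lengths are in m, angles in rad, forces in N, time in s.
With the tool pointing down it reaches from about 0.35 to 0.8 m from the base axis. Payload 7.3 kg.
Tool frame: the origin (TCP) lies between the finger pads; the fingertips stand 11 mm ahead of it and the grasp point (between the pads) lies 8 mm behind it; z points along the fingers, y is the line along which they close (so a half turn about z gives the same grasp; the last joint's range is limited). The gripper opens to 85 mm and grips with 20 to 120 N. Pads are 22 mm wide; open, the fingers measure 114 mm over their backs; the gripper's body (76 mm by 85 mm) begins 54 mm behind the grasp point. The pads swing forward as they close: fully open they stand 13 mm farther back than shut.
Start: joints at [-1.29, 0.342, 1.524, -0, 1.275, -0.146], TCP at [0.217, -0.478, 0.242] pointing down, gripper open.
Joint ranges: [-2.53, 2.53], [-0.77, 2.02], [0.04, 2.7], [-1, 4.14], [0.28, 2.66], [-3.11, 3.11]. Speed limits (rad/s): [2.57, 2.57, 3.14, 3.14, 3.14, 3.14].

### API

Orientations are given as a unit quaternion [w, x, y, z].
In Python, from station import monitor, read_camera, calibration, r gives the robot as it stands. The module is installed in compiled form; this text tells all that it offers.
- The arm moves only by the tool apply_moves, never from a script. Its argument "steps" is a list of rows, each a list of 7 numbers: the gripper's target within -1 to 1 (shut at 1, half-way at 0, fully open at -1), then the shift along the tool's x, y, z in cm, then the turn, a rotation vector about the tool's x, y, z in rad. In form: [[jaw, dx, dy, dz, wx, wy, wz], ...]. A call has 1 to 5 rows; each row shifts and turns the commanded pose from where the row before left it, along the tool's axes as they then stand; what a row does not reach is not made up. A row lasts 1/8 s, in which the tool goes at most 62.5 mm and 10.7 degrees, less where a joint would pass 70% of its speed; a pose out of reach is approached as far as the arm can. A call is refused whole if a number of a shift passes 6.25 or a number of a turn 0.188, either way. A call with a gripper value outside its range is refused whole. The fingers move at their own pace and stop on an object; the grip force is fixed at half the most. Time passes only in rows, so rows that do not move let the fingers close. It gives the time, the measured TCP pose, the force, the opening and the grip force at its end, in the units of the state.
- monitor.read_state(): the state, without advancing time (a new reading comes with each control period).
- read_camera(name): name is "scene" or "top" or "wrist"; returns the picture (420x560x3 uint8, red, green, blue); there is no depth.
- calibration(name): a dict with "intrinsics" (3x3 intrinsics, pixels), "view" (4x4, takes a point from world to camera coordinates). Camera axes: x right, y down, z forward; pixel columns grow to the right and rows downward; lengths in m; the calibration is good to about 2 mm. A picture is of the moment at which its call begins: read the wrist's pose just before it. calibration takes no time and is no camera call; for the wrist camera it gives the pose at the moment of the call.
- r.sign_off(): hands the job in; it is judged then, once.
The state is a dict: "time": time; "joint_positions": joint angles; "joint_velocities": joint speeds; "joint_torque": joint torques, N m; "tcp_pos": TCP position; "ee_rot": TCP orientation; "contact_force": force on the tool from outside, world axes, zero at the start; "torque": the same for the moment, N m; "width": finger opening in m; "grasp_force": force on a finger pad.
Only numpy, scipy, OpenCV 4.12 (cv2) and the standard library are available. Lean on these libraries where they do the work, as an engineer would, in place of code of your own. Each camera call takes 0.05 s, during which the arm holds its last target. There are 200 camera calls.

### The job

Set the height stop of the small stand to the sample housing: push the loading slide in until it is fully home against its end stop, then lower the stop rod until its tip just touches the housing - gently, because a hard push drives the housing deeper on its pins and spoils the sample - and, with the tip still touching, lock the rod by swinging the clamp lever round, anticlockwise seen from above, until it is firmly tight. Leave the things lying around the stand where they are.

Things in the scene. Friction and masses are not known exactly. Their poses are not given: they have to be found in the camera images.
- loading_slide (a joint): the loading slide of the stand, in m: 0 = pulled out 60 mm towards the robot, 0.060 = fully home against its end stop, housing right under the stop rod; it starts anywhere from 0 to 0.015. It moves straight along the stand's +x axis (see gauge_stand), drags with about 2 N, and stays where it is left
- slide_knob (a point): middle of the upright black knob (22 mm diameter, 44 mm tall) at the front end of the slide, about 0.055 above the bench; push the knob from the front, or grasp it. It moves with the slide along the stand's +x; the slide's plate (54 mm wide, top 0.033 above the bench) lies under it and ends 13 mm in front of the knob's axis
- gauge_stand: the height-stop stand, fixed on the bench, yaw varies by up to 0.2 rad: grey cast base 240 x 130 mm, a round column at the back (top 0.194 above the bench) and a bracket at 0.105 to 0.143 above the bench that carries the stop rod. Origin at bench height on the rod's vertical axis; +x points from the slide's knob to the column (away from the robot), +y to the left, +z up
- nest (a point): point on the slide, on top of the black pin header that carries the sample housing (white nylon block, 24 x 36 mm); on the rod's axis when the slide is home. The housing sits part-way on its pins at an unknown height: the flat face that the rod meets is 29 to 38 mm above this point and has to be found by touch. It bears pushes up to 15 N; harder ones spoil it
- rod_top (a point): centre of the flat top of the rod's knurled head (27 mm diameter, 16 mm tall), 114 mm above the tip; push it straight down or grasp the head
- clamp_lever (a joint): clamp lever's angle about its upright spindle, rad: 0 = loose, lever pointing forward and right, 125 degrees clockwise (from above) of the stand's +x; grows as it swings anticlockwise from above; hard end stop at 1.30. Starts at 0 to 0.2; drags with about 3 N near its end, grips the rod from about 0.8, takes 3 to 6 N beyond and is tight from 1.1; stays where left
- lever_end (a point): centre of the round end of the lever's black grip (14 mm diameter, 40 mm long, rising outward at 18 degrees), 82 mm out from the spindle's axis and 0.175 above the bench; push the grip near this end. It circles the pivot at a constant height
- lever_pivot (a point): point on the lever's upright spindle axis at the height of the grip 45 mm out (0.163 above the bench), 21.5 mm in front of the rod's axis; the hub round it is 19 mm in diameter, its top at 0.161
- spare_housing: bystander: a loose white nylon housing 24 x 36 x 33 mm; origin under its centre; not to be moved
- side_cutters: bystander: side cutters 60 x 121 x 11 mm with two handles; origin under the centre; not to be moved
- loupe: bystander: eye loupe, 34 mm diameter, 31 mm tall; origin under its centre; not to be moved
- stop_rod: the vertical stop rod, 10 mm steel with a white nylon tip (8 mm diameter); origin at the tip's lowest point. Starts with the tip 0.094 to 0.104 above the bench, slides only straight down and up (50 mm of travel from its highest); loose, it moves down under a push of about 2 N and stays where left; clamped, it holds against about 8 N. It meets the housing with the tip 0.065 to 0.075 above the bench

How it is judged:
On the way, in this order (a step that is already met when the one before it is completed fails the run):
1. the loading slide is fully home (value of joint loading_slide above 0.058 m), for 0.2 s.
2. with the slide home and the clamp still loose, the rod's tip touches the housing (value of joint loading_slide above 0.058 m and contact force between stop_rod and loading_slide above 0.3 N and value of joint clamp_lever below 0.6 rad), for 0.2 s.
At the end, for the whole second after the job is handed in: the slide is home (within 2 mm of its end stop), the rod's tip rests on the housing (contact force over 0.3 N) and the clamp lever is tight (beyond 1.05 rad) and at rest (value of joint loading_slide above 0.058 m and contact force between stop_rod and loading_slide above 0.3 N and value of joint clamp_lever above 1.05 rad and velocity of joint clamp_lever below 0.05 rad/s); the robot touches nothing.
It fails at once if the sample housing is pressed with more than 15 N (contact force between stop_rod and loading_slide above 15 N).
It fails at once if the spare housing is moved by more than 15 mm (distance of spare_housing from where it was at the start of the episode above 0.015 m).
It fails at once if the side cutters are moved by more than 15 mm (distance of side_cutters from where it was at the start of the episode above 0.015 m).
It fails at once if the loupe is moved by more than 15 mm (distance of loupe from where it was at the start of the episode above 0.015 m).
It also fails if it takes over 62 s, if anything falls off the work surface, if the arm or the gripper's body presses on something with over 40 N, if the wrist force passes 120 N, or if a joint passes its speed limit or range.

## Working session

There is one attempt and no reset: what is moved stays moved. The work goes in short steps, Python scripts to look and compute and a tool call to move; the robot and the scene stay as the last step left them, time stands still between calls to the robot, and variables do not carry over. Pictures are saved under pics/ and viewed, at most 10 in all, crops included, and the job is handed in when it is done.

Besides the shell and the picture viewer there is one more tool, called after "Request:" as name([rows], argument=value, ...), one row to a line, values as JSON. apply_moves: Moves the arm, as the interface text tells. Its arguments: {"type":"object","properties":{"steps":{"type":"array"}},"required":["steps"]}

```bash
mkdir -p pics; python3 - <<'E'
from station import monitor, read_camera, calibration, r
import cv2
s=monitor.read_state(); print(s)
for n in("scene","top"):
    im=read_camera(n); cv2.imwrite(f"pics/{n}0.png",im[:,:,::-1]); c=calibration(n); print(n,c["intrinsics"],c["view"])
E
```

```text
{'time': 0.0, 'joint_positions': array([-1.28998996e+00,  3.42753938e-01,  1.52499152e+00, -1.29441709e-05,
        1.27537911e+00, -1.45996971e-01]), 'joint_velocities': array([-0.00042393,  0.00033576, -0.00161513, -0.0005142 , -0.0002267 ,
        0.00043578]), 'joint_torque': array([ 7.43801070e-05, -4.33681118e+01, -2.46010637e+01, -2.99735548e-04,
        7.93910207e-03,  1.26028101e-05]), 'tcp_pos': array([ 0.21724624, -0.47754015,  0.24161863]), 'ee_rot': array([-7.63801319e-04,  9.77315459e-01,  2.11787408e-01, -5.77662724e-05]), 'contact_force': array([-0.10198048,  0.90351164, -0.15531105]), 'torque': array([-0.02228296,  0.01204036, -0.00084277]), 'grasp_force': 0.0, 'width': 0.08552945410887708}
scene [[481.91481916   0.         281.61924969]
 [  0.         481.91481916 210.74916646]
 [  0.           0.           1.        ]] [[ 7.11548121e-01 -7.02637122e-01  5.88317743e-04 -5.06718969e-01]
 [-2.74879727e-01 -2.79136184e-01 -9.20067457e-01  2.60681626e-01]
 [ 6.46637771e-01  6.54510554e-01 -3.91759528e-01  8.39603188e-01]
 [ 0.00000000e+00  0.00000000e+00  0.00000000e+00  1.00000000e+00]]
top [[384.09394082   0.         281.3824126 ]
 [  0.         384.09394082 211.5707029 ]
 [  0.           0.           1.        ]] [[ 0.0115412  -0.99975258 -0.01901519 -0.17731855]
 [-0.98616757 -0.00823569 -0.16554669  0.58641658]
 [ 0.16534912  0.02066277 -0.98601862  0.91090196]
 [ 0.          0.          0.          1.        ]]
```

View pics/top0.png

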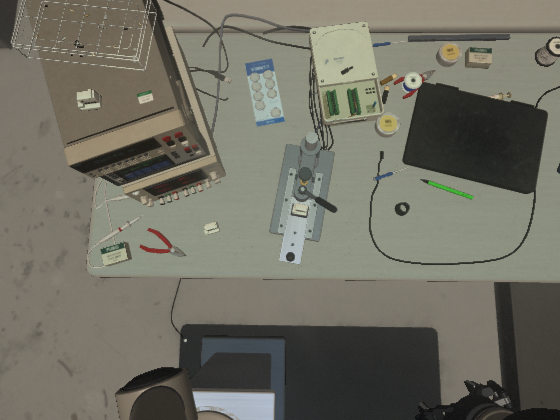

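View pics/scene0.png

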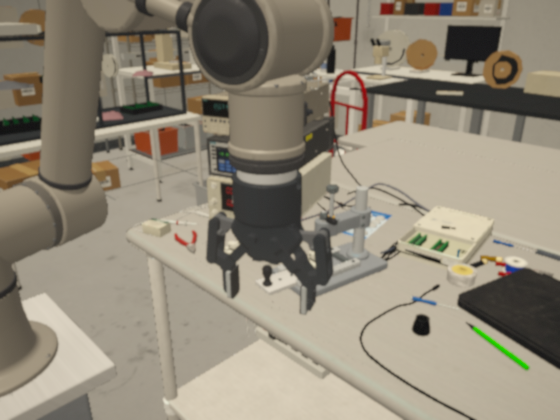

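The top view shows the knob near (290,257), the rod head near (304,182), the lever tip near (335,210) and the column top near (311,141). The bystanders are off to the sides. I'll enlarge it to get accurate pixels.

```bash
cat > h.py <<'E'
import numpy as np
from station import calibration
def ray(n,u,v,z,c=None):
    c=c or calibration(n); K=np.array(c["intrinsics"]);V=np.array(c["view"]);R=V[:3,:3];o=-R.T@V[:3,3]
    d=R.T@np.linalg.inv(K)@[u,v,1]; return o+d*(z-o[2])/d[2]
def proj(n,p,c=None):
    c=c or calibration(n); q=np.array(c["view"])[:3]@np.append(p,1); q=np.array(c["intrinsics"])@q; return q[:2]/q[2]
E
python3 - <<'E'
import cv2
from h import *
im=cv2.imread("pics/top0.png")[125:275,240:380]; cv2.imwrite("pics/topc.png",cv2.resize(im,None,fx=4,fy=4,interpolation=cv2.INTER_CUBIC))
for nm,u,v,z in(("knob",290,257,.077),("rod",304,182,.212),("lev",335,210,.175),("col",311,141,.194),("spare",211,228,.03),("loupe",402,209,.03)): print(nm,ray("top",u,v,z).round(4))
E
```

```text
knob [ 0.4743 -0.1938  0.077 ]
rod [ 0.6234 -0.2213  0.212 ]
lev [ 0.5711 -0.2895  0.175 ]
col [ 0.7194 -0.237   0.194 ]
spare [0.5474 0.0065 0.03  ]
loupe [ 0.6002 -0.4759  0.03  ]
```

View pics/topc.png

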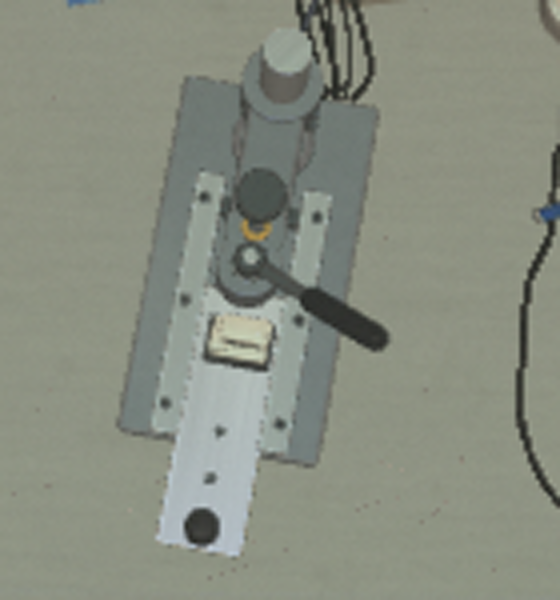

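```bash
python3 - <<'E'
from h import *
from scipy.spatial.transform import Rotation as R
P={}
for nm,a,b,z in(("knob",202,525,.077),("rod",261,194,.212),("lev",376,337,.175),("col",287,50,.194),("pivhub",250,258,.163),("bL1",186,78,.02),("bL2",120,430,.02),("bR1",378,108,.02),("bR2",316,465,.02)):
    P[nm]=ray("top",240+(a-1.5)/4,125+(b-1.5)/4,z); print(nm,P[nm].round(4))
for a,b in(("knob","rod"),("rod","col"),("bL2","bL1"),("bR2","bR1"),("knob","col")):
    d=P[b]-P[a]; print(a,b,np.arctan2(d[1],d[0]).round(4),np.hypot(*d[:2]).round(4))
q=[-7.638e-4,.977315,.211787,-5.8e-5]; print(R.from_quat(q[1:]+q[:1]).as_matrix().round(3))
E
```

```text
knob [ 0.4769 -0.194   0.077 ]
rod [ 0.6425 -0.2231  0.212 ]
lev [ 0.5735 -0.2866  0.175 ]
col [ 0.7282 -0.2379  0.194 ]
pivhub [ 0.6194 -0.2191  0.163 ]
bL1 [ 0.7736 -0.1814  0.02  ]
bL2 [ 0.5394 -0.1416  0.02  ]
bR1 [ 0.7536 -0.3077  0.02  ]
bR2 [ 0.5184 -0.266   0.02  ]
knob rod -0.174 0.1681
rod col -0.1703 0.087
bL2 bL1 -0.1682 0.2375
bR2 bR1 -0.1755 0.2389
knob col -0.1727 0.2551
[[ 0.91   0.414 -0.   ]
 [ 0.414 -0.91   0.001]
 [ 0.    -0.002 -1.   ]]
```

Request:
apply_moves([
  [1,0,0,0,0,0,0.15],
  [1,0,0,0,0,0,0.15],
  [1,0,0,0,0,0,0.15],
  [1,0,0,0,0,0,0.15],
])

```text
time: 0.6
tcp_pos: [0.2173, -0.4777, 0.2419]
ee_rot: [-0.0, 0.996, -0.089, -0.0]
contact_force: [0.1, 0.2, -0.4]
width: 0.0123
grasp_force: 0.0
```

```bash
cat > st.py <<'E'
import sys
from h import *
from scipy.spatial.transform import Rotation as R
from station import monitor
ROD=np.array([.6425,-.2231,0]);Y=-.172
S=np.array([[np.cos(Y),-np.sin(Y),0],[np.sin(Y),np.cos(Y),0],[0,0,1]])
def go(*t):
    s=monitor.read_state(); q=s["ee_rot"]; M=R.from_quat([*q[1:],q[0]]).as_matrix()
    print("t",round(s["time"],2),"stand pos",(S.T@(s["tcp_pos"]-ROD)).round(4),"F",(S.T@s["contact_force"]).round(2),"w",round(s["width"],4),"tilt/yaw",(S.T@M).round(3)[:,0],M[:2,2].round(4))
    for p in t:
        print(p,"tool shift cm",(100*M.T@(ROD+S@np.array(p)-s["tcp_pos"])).round(2))
if __name__=="__main__": go(*[eval(a) for a in sys.argv[1:]])
E
python3 st.py "(-.22,0,.24)"
```

```text
t 0.6 stand pos [-0.3754 -0.3236  0.2419] F [ 0.03  0.16 -0.44] w 0.0123 tilt/yaw [ 1.    -0.006 -0.   ] [-0.0002  0.0008]
(-0.22, 0, 0.24) tool shift cm [ 15.34 -32.46   0.21]
```

Request:
apply_moves([
  [1,1.9,-4.05,0,0,0,0],
  [1,1.9,-4.05,0,0,0,0],
  [1,1.9,-4.05,0,0,0,0],
  [1,1.9,-4.05,0,0,0,0],
  [1,1.9,-4.05,0,0,0,0],
])

```text
time: 1.23
tcp_pos: [0.3463, -0.2934, 0.2421]
ee_rot: [-0.0, 0.996, -0.087, -0.0]
contact_force: [1.1, -0.7, 0.2]
width: -0.0004
grasp_force: 0.0
```

Request:
apply_moves([
  [1,1.9,-4.05,0,0,0,0],
  [1,1.9,-4.05,0,0,0,0],
  [1,1.9,-4.05,5,0,0,0],
  [1,0,0,5,0,0,0],
  [1,0,0,5,0,0,0],
])

```text
time: 1.85
tcp_pos: [0.4214, -0.1867, 0.0943]
ee_rot: [0.0, 0.996, -0.086, 0.0]
contact_force: [0.0, -0.6, 0.7]
width: -0.0
grasp_force: 0.0
```

```bash
python3 st.py "(-.22,0,.06)"; python3 -c "
from station import read_camera
import cv2
cv2.imwrite('pics/w1.png',read_camera('wrist')[:,:,::-1])"
```

```text
t 1.85 stand pos [-0.2241 -0.002   0.0943] F [ 0.12 -0.63  0.74] w -0.0 tilt/yaw [1. 0. 0.] [ 0.0004 -0.0004]
(-0.22, 0, 0.06) tool shift cm [ 0.41 -0.2   3.43]
```

View pics/w1.png

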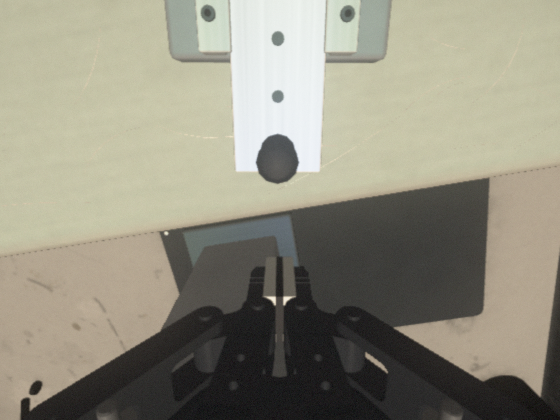

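The wrist picture shows the knob at (278,158), lined up with the closed fingers at column 280. Next I'll lower the tool and push.

Request:
apply_moves([
  [1,0,-0.2,3.4,0,0,0],
  [1,0,0,0,0,0,0],
  [1,2,0,0,0,0,0],
  [1,1,0,0,0,0,0],
  [1,1,0,0,0,0,0],
])

```text
time: 2.52
tcp_pos: [0.461, -0.1926, 0.0627]
ee_rot: [0.0, 0.996, -0.086, -0.0]
contact_force: [-2.4, -0.3, 2.5]
width: -0.0
grasp_force: 1.3
```

Request:
apply_moves([
  [1,1,0,0,0,0,0],
  [1,1,0,0,0,0,0],
  [1,0.8,0,0,0,0,0],
  [1,0.5,0,0,0,0,0],
  [1,0,0,0,0,0,0],
])

```text
time: 3.15
tcp_pos: [0.494, -0.1982, 0.0616]
ee_rot: [0.0, 0.996, -0.086, 0.0]
contact_force: [-0.0, 1.1, -0.1]
width: 0.0002
grasp_force: 0.0
```

```bash
python3 st.py
```

```text
t 3.15 stand pos [-0.1505 -0.0009  0.0616] F [-0.23  1.03 -0.09] w 0.0002 tilt/yaw [ 1.    -0.001  0.001] [ 0.0009 -0.0004]
```

Request:
apply_moves([
  [1,0.4,0,0,0,0,0],
  [1,0.4,0,0,0,0,0],
  [1,0,0,0,0,0,0],
])

```text
time: 3.52
tcp_pos: [0.4997, -0.199, 0.0614]
ee_rot: [-0.0, 0.996, -0.086, -0.002]
contact_force: [-7.4, 0.5, 4.5]
width: 0.0003
grasp_force: 3.8
```

Request:
apply_moves([
  [1,0.3,0,0,0,0,0],
  [1,0.2,0,0,0,0,0],
  [1,0.2,0,0,0,0,0],
])

```text
time: 3.9
tcp_pos: [0.5, -0.199, 0.0613]
ee_rot: [-0.002, 0.996, -0.086, -0.009]
contact_force: [-37.1, 0.4, 25.4]
width: 0.0
grasp_force: 18.7
```

Request:
apply_moves([
  [1,0.2,0,0,0,0,0],
  [1,0.2,0,0,0,0,0],
])

```text
time: 4.15
tcp_pos: [0.5001, -0.1989, 0.0613]
ee_rot: [-0.003, 0.996, -0.086, -0.014]
contact_force: [-51.2, 0.6, 36.2]
width: -0.0002
grasp_force: 26.2
```

Request:
apply_moves([
  [1,-2,0,0,0,0,0],
  [1,-2,0,0,0,0,0],
  [1,0,0,-6,0,0,0],
  [1,0,0,-6,0,0,0],
  [1,0,0,-6,0,0,0],
])

```text
time: 4.78
tcp_pos: [0.473, -0.1945, 0.244]
ee_rot: [0.0, 0.996, -0.087, 0.001]
contact_force: [1.8, -0.8, -0.1]
width: -0.0
grasp_force: 0.0
```

```bash
python3 st.py "(0,0,.25)"; python3 - <<'E'
from station import read_camera
from h import *
import cv2
c=calibration("wrist"); w=read_camera('wrist'); t=read_camera('top')
a=cv2.resize(t[125:275,240:380],(392,420),interpolation=cv2.INTER_CUBIC)
cv2.imwrite('pics/w2.png',np.hstack([cv2.resize(w,(400,300)),cv2.resize(a,(280,300))])[:,:,::-1])
print(proj("wrist",[.6425,-.2231,.212],c)/1.4)
E
```

```text
t 4.78 stand pos [-0.1719 -0.0008  0.244 ] F [ 1.88 -0.48 -0.08] w -0.0 tilt/yaw [ 1.    -0.001  0.001] [ 0.0014 -0.0006]
(0, 0, 0.25) tool shift cm [17.19 -0.11 -0.58]
[197.19024742 -93.77866302]
```

View pics/w2.png

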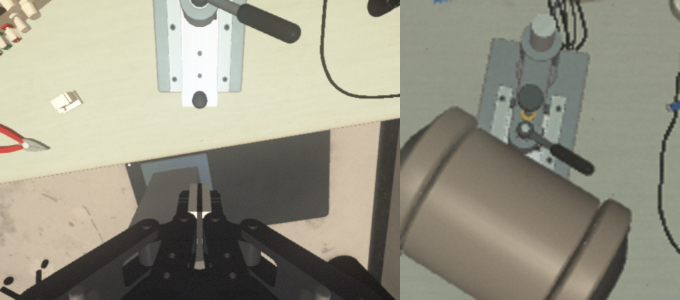

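The slide is in: the knob at (199,99) in the left half now sits at the base's front edge. The lever end shows at (290,32). Next I'll move over the rod head.

Request:
apply_moves([
  [1,3.5,0,-0.6,0,0,0],
  [1,3.5,-0.1,0,0,0,0],
  [1,3.5,0,0,0,0,0],
  [1,3.5,0,0,0,0,0],
  [1,3.2,0,0,0,0,0],
])

```text
time: 5.5
tcp_pos: [0.6437, -0.2232, 0.2467]
ee_rot: [-0.0, 0.996, -0.086, -0.0]
contact_force: [0.6, -0.4, 0.4]
width: -0.0
grasp_force: 0.0
```

Request:
apply_moves([
  [1,0,0,0,0,0,0],
  [1,0,0,0,0,0,0],
])

```text
time: 5.75
tcp_pos: [0.6418, -0.2229, 0.2469]
ee_rot: [-0.0, 0.996, -0.086, -0.001]
contact_force: [0.2, -0.3, 0.6]
width: 0.0
grasp_force: 0.0
```

```bash
python3 st.py "(0,0,.235)"; python3 - <<'E'
from station import read_camera
from h import *
import cv2
w=read_camera('scene'); c=calibration("scene")
print(proj("scene",[.6425,-.2231,.212],c))
cv2.imwrite('pics/s3.png',cv2.resize(w[100:300,220:440],None,fx=2.7,fy=2.7,interpolation=cv2.INTER_CUBIC)[:,:,::-1])
E
```

```text
t 5.75 stand pos [-7.000e-04  1.000e-04  2.469e-01] F [ 0.28 -0.22  0.61] w 0.0 tilt/yaw [ 1.    -0.001 -0.001] [-0.0012  0.0005]
(0, 0, 0.235) tool shift cm [0.07 0.01 1.19]
[332.03450563 187.87093256]
```

View pics/s3.png

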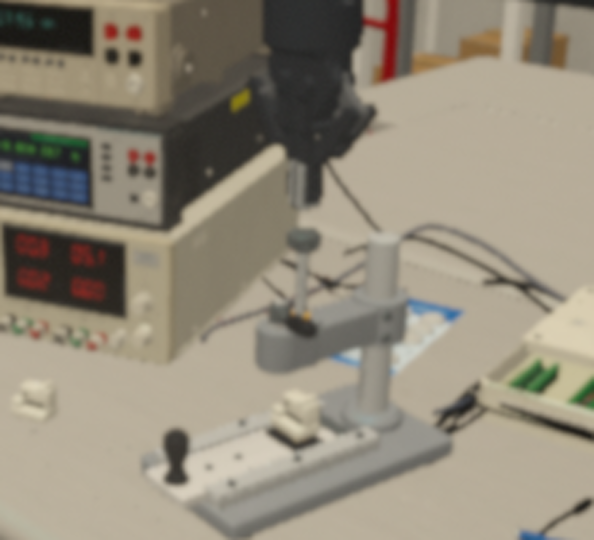

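The fingers are centred above the rod head at (304,238), and the housing at (297,415) is under the bracket. Next I'll lower.

Request:
apply_moves([
  [1,0.1,0,0.8,0,0,0],
  [1,0,0,0.6,0,0,0],
  [1,0,0,0.5,0,0,0],
  [1,0,0,0.5,0,0,0],
  [1,0,0,0.5,0,0,0],
])

```text
time: 6.42
tcp_pos: [0.6432, -0.2233, 0.2187]
ee_rot: [0.0, 0.996, -0.086, -0.0]
contact_force: [-1.7, 0.7, 2.6]
width: 0.0001
grasp_force: 1.2
```

Request:
apply_moves([
  [1,0,0,0.4,0,0,0],
  [1,0,0,0.4,0,0,0],
  [1,0,0,0.3,0,0,0],
  [1,0,0,0,0,0,0],
])

```text
time: 6.92
tcp_pos: [0.6434, -0.2233, 0.2073]
ee_rot: [-0.0, 0.996, -0.087, 0.0]
contact_force: [-0.2, 0.3, -0.2]
width: 0.0001
grasp_force: 0.0
```

Request:
apply_moves([
  [1,0,0,0.15,0,0,0],
  [1,0,0,0.1,0,0,0],
  [1,0,0,0.1,0,0,0],
])

```text
time: 7.3
tcp_pos: [0.6435, -0.2233, 0.2045]
ee_rot: [0.0, 0.996, -0.086, 0.0]
contact_force: [0.7, -0.1, 2.4]
width: 0.0001
grasp_force: 1.1
```

Request:
apply_moves([
  [1,0,0,0.1,0,0,0],
  [1,0,0,0.1,0,0,0],
])

```text
time: 7.55
tcp_pos: [0.6435, -0.2233, 0.2023]
ee_rot: [0.0, 0.996, -0.086, 0.0]
contact_force: [0.9, -0.4, 2.1]
width: -0.0
grasp_force: 1.1
```

Request:
apply_moves([
  [1,0,0,0.1,0,0,0],
  [1,0,0,0.05,0,0,0],
])

```text
time: 7.8
tcp_pos: [0.6435, -0.2233, 0.2007]
ee_rot: [0.0, 0.996, -0.086, 0.0]
contact_force: [1.4, 0.0, 2.9]
width: -0.0
grasp_force: 1.0
```

Request:
apply_moves([
  [1,0,0,0.05,0,0,0],
  [1,0,0,0.05,0,0,0],
])

```text
time: 8.05
tcp_pos: [0.6434, -0.2233, 0.1997]
ee_rot: [0.0, 0.996, -0.086, 0.0]
contact_force: [2.7, -1.0, 2.7]
width: 0.0001
grasp_force: 1.0
```

Request:
apply_moves([
  [1,0,0,0.05,0,0,0],
  [1,0,0,0.05,0,0,0],
])

```text
time: 8.3
tcp_pos: [0.6433, -0.2233, 0.1987]
ee_rot: [0.0, 0.996, -0.086, 0.0]
contact_force: [0.7, -0.2, 1.8]
width: -0.0002
grasp_force: 1.0
```

Request:
apply_moves([
  [1,0,0,0.05,0,0,0],
  [1,0,0,0.05,0,0,0],
])

```text
time: 8.55
tcp_pos: [0.6433, -0.2233, 0.1977]
ee_rot: [0.0, 0.996, -0.087, 0.0]
contact_force: [1.8, -0.3, 1.8]
width: -0.0004
grasp_force: 1.0
```

Request:
apply_moves([
  [1,0,0,0.05,0,0,0],
  [1,0,0,0.05,0,0,0],
])

```text
time: 8.8
tcp_pos: [0.6433, -0.2233, 0.1968]
ee_rot: [0.0, 0.996, -0.086, 0.0]
contact_force: [0.8, 0.3, 3.9]
width: -0.0001
grasp_force: 2.0
```

Request:
apply_moves([
  [1,0,0,0.05,0,0,0],
  [1,0,0,0.05,0,0,0],
])

```text
time: 9.05
tcp_pos: [0.6433, -0.2233, 0.1965]
ee_rot: [0.0, 0.996, -0.086, 0.0]
contact_force: [0.1, 0.3, 7.6]
width: -0.0001
grasp_force: 3.9
```

Request:
apply_moves([
  [1,0,0,0.05,0,0,0],
  [1,0,0,0.05,0,0,0],
])

```text
time: 9.3
tcp_pos: [0.6434, -0.2233, 0.1964]
ee_rot: [0.0, 0.996, -0.086, 0.001]
contact_force: [-0.6, 1.3, 12.7]
width: -0.0002
grasp_force: 5.7
```

Contact: the pad force has risen to about 11 N in total, and friction takes about 2 N of that. I'll ease off and lift.

Request:
apply_moves([
  [1,0,0,0,0,0,0],
  [1,0,0,-0.05,0,0,0],
  [1,0,0,-0.05,0,0,0],
  [1,0,0,-0.1,0,0,0],
  [1,0,0,-0.1,0,0,0],
])

```text
time: 9.93
tcp_pos: [0.6427, -0.2231, 0.1969]
ee_rot: [-0.0, 0.996, -0.087, -0.001]
contact_force: [-0.0, -0.3, 0.5]
width: 0.0003
grasp_force: 0.0
```

Request:
apply_moves([
  [1,0,0,-0.5,0,0,0],
  [1,0,0,-2,0,0,0],
  [1,0,0,-2,0,0,0],
])

```text
time: 10.3
tcp_pos: [0.6431, -0.2232, 0.243]
ee_rot: [-0.0, 0.996, -0.086, -0.001]
contact_force: [0.1, -0.0, 0.3]
width: 0.0
grasp_force: 0.0
```

```bash
python3 - <<'E'
from st import *
p=np.array([-.0215,0,0])
for u,v in((290,32),(288,30)): # lever end from wrist at earlier pose unavailable; top estimate
    pass
l=S.T@(np.array([.5735,-.2866,.175])-ROD)-p; th=np.arctan2(l[1],l[0]); print("theta0",np.degrees(th),np.hypot(*l[:2]),"q",th+np.radians(125))
def pt(q,r,off):  # finger centre behind grip (clockwise side) by off
    a=q-np.radians(125); return p+r*np.array([np.cos(a),np.sin(a),0])+off*np.array([np.sin(a),-np.cos(a),0])
W=[(-.12,-.07,.24),(-.12,-.07,.168)]
for q in(.1,.3,.5,.7,.9,1.1,1.3): W.append(tuple((pt(q,.072,.021)+[0,0,.168]).round(4)))
go(*W)
E
```

```text
theta0 -115.58763293155519 0.08245976914516744 q 0.16427679575064857
t 10.3 stand pos [0.0006 0.     0.243 ] F [0.07 0.01 0.32] w 0.0 tilt/yaw [ 1.    -0.001 -0.001] [-0.0011  0.0004]
(-0.12, -0.07, 0.24) tool shift cm [-12.05   7.02   0.31]
(-0.12, -0.07, 0.168) tool shift cm [-12.04   7.02   7.51]
(np.float64(-0.075), np.float64(-0.0525), np.float64(0.168)) tool shift cm [-7.54  5.26  7.51]
(np.float64(-0.0635), np.float64(-0.0621), np.float64(0.168)) tool shift cm [-6.39  6.22  7.51]
(np.float64(-0.0503), np.float64(-0.0692), np.float64(0.168)) tool shift cm [-5.07  6.93  7.51]
(np.float64(-0.036), np.float64(-0.0736), np.float64(0.168)) tool shift cm [-3.64  7.37  7.5 ]
(np.float64(-0.0211), np.float64(-0.075), np.float64(0.168)) tool shift cm [-2.15  7.51  7.5 ]
(np.float64(-0.0062), np.float64(-0.0734), np.float64(0.168)) tool shift cm [-0.66  7.34  7.5 ]
(np.float64(0.0081), np.float64(-0.0689), np.float64(0.168)) tool shift cm [0.77 6.89 7.5 ]
```

Request:
apply_moves([
  [1,-4,2.3,0,0,0,0],
  [1,-4,2.3,0,0,0,0],
  [1,-4,2.4,0,0,0,0],
  [1,0,0,4,0,0,0],
  [1,0,0,3.5,0,0,0],
])

```text
time: 10.92
tcp_pos: [0.5124, -0.272, 0.1674]
ee_rot: [0.0, 0.996, -0.087, 0.0]
contact_force: [0.2, -0.4, -0.8]
width: 0.0
grasp_force: 0.0
```

Request:
apply_moves([
  [1,0,0,0,0,0,0],
  [1,3.2,-1.3,0,0,0,0],
  [1,1.0,-0.3,0,0,0,0],
  [1,0,0,0,0,0,0],
])

```text
time: 11.42
tcp_pos: [0.5577, -0.263, 0.1685]
ee_rot: [0.0, 0.996, -0.086, 0.0]
contact_force: [-0.5, 0.4, 0.2]
width: -0.0
grasp_force: 0.0
```

```bash
python3 st.py "(-.0635,-.0621,.168)"; python3 - <<'E'
from station import read_camera
import cv2
t=read_camera('wrist')
cv2.imwrite('pics/w4.png',t[:,:,::-1])
E
```

```text
t 11.43 stand pos [-0.0767 -0.0538  0.1685] F [-0.51  0.28  0.2 ] w -0.0 tilt/yaw [1.    0.    0.001] [ 0.0008 -0.0009]
(-0.0635, -0.0621, 0.168) tool shift cm [1.32 0.83 0.06]
```

View pics/w4.png

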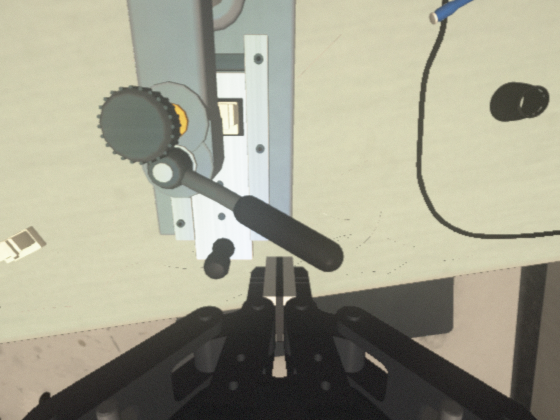

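The fingertips at (280,262) are just behind the grip, whose end is at (330,257). Next I'll push along the arc.

Request:
apply_moves([
  [1,0.65,0.4,0,0,0,0],
  [1,0.65,0.4,0,0,0,0],
  [1,0.65,0.35,0,0,0,0],
  [1,0.65,0.35,0,0,0,0],
  [1,0.7,0.2,0,0,0,0],
])

```text
time: 12.1
tcp_pos: [0.5863, -0.2853, 0.1671]
ee_rot: [-0.001, 0.996, -0.087, -0.001]
contact_force: [-3.1, 3.6, 0.5]
width: 0.0003
grasp_force: 2.1
```

Request:
apply_moves([
  [1,0.7,0.2,0,0,0,0],
  [1,0.75,0.05,0,0,0,0],
  [1,0.75,0.05,0,0,0,0],
  [1,0.75,-0.1,0,0,0,0],
  [1,0.75,-0.1,0,0,0,0],
])

```text
time: 12.72
tcp_pos: [0.6217, -0.293, 0.1671]
ee_rot: [-0.0, 0.996, -0.087, -0.002]
contact_force: [-8.3, 2.1, 0.2]
width: 0.0001
grasp_force: 3.3
```

```bash
python3 st.py "(.0081,-.0689,.168)"
```

```text
t 12.72 stand pos [-0.0085 -0.0725  0.1671] F [-8.53  0.66  0.23] w 0.0001 tilt/yaw [ 1.    -0.002 -0.004] [-0.0043  0.0012]
(0.0081, -0.0689, 0.168) tool shift cm [ 1.66 -0.36 -0.1 ]
```

Request:
apply_moves([
  [1,0.6,-0.2,0,0,0,0],
  [1,0.5,-0.15,0,0,0,0],
  [1,0.4,-0.1,0,0,0,0],
  [1,0,0,0,0,0,0],
])

```text
time: 13.22
tcp_pos: [0.6371, -0.2918, 0.167]
ee_rot: [0.0, 0.996, -0.087, -0.002]
contact_force: [-6.0, 0.1, 0.6]
width: 0.0001
grasp_force: 2.9
```

Request:
apply_moves([
  [1,0.4,0,0,0,0,0],
  [1,0,0,0,0,0,0],
])

```text
time: 13.48
tcp_pos: [0.6389, -0.293, 0.1667]
ee_rot: [0.0, 0.996, -0.087, -0.005]
contact_force: [-15.0, -0.5, 2.6]
width: -0.0001
grasp_force: 6.6
```

```bash
python3 st.py "(.0081,-.0689,.168)"
```

```text
t 13.47 stand pos [ 0.0084 -0.0694  0.1667] F [-14.71  -3.08   2.63] w -0.0001 tilt/yaw [ 1.    -0.002 -0.009] [-0.0093  0.0005]
(0.0081, -0.0689, 0.168) tool shift cm [-0.03 -0.05 -0.13]
```

The lever is on its end stop, with the force jumping to 15 N. I'll back off and look.

Request:
apply_moves([
  [1,-1.5,0.3,0,0,0,0],
  [1,-2,1,0,0,0,0],
  [1,-1,1,-3,0,0,0],
  [1,0,0,-5,0,0,0],
  [1,0,0,0,0,0,0],
])

```text
time: 14.1
tcp_pos: [0.596, -0.3087, 0.2531]
ee_rot: [0.003, 0.996, -0.087, 0.005]
contact_force: [0.2, 0.5, 1.0]
width: 0.0002
grasp_force: 0.0
```

```bash
python3 st.py "(0,0,.243)"; python3 - <<'E'
from station import read_camera
import cv2, numpy as np
s=read_camera('scene');t=read_camera('top')
a=cv2.resize(s[150:300,250:400],(400,400),interpolation=cv2.INTER_CUBIC);b=cv2.resize(t[125:275,240:390],(400,400),interpolation=cv2.INTER_CUBIC)
cv2.imwrite('pics/c5.png',np.hstack([a,b])[:,:,::-1])
E
```

```text
t 14.1 stand pos [-0.0312 -0.0923  0.2531] F [0.08 0.48 1.02] w 0.0002 tilt/yaw [ 1.    -0.002  0.01 ] [ 0.0089 -0.0064]
(0, 0, 0.243) tool shift cm [ 3.09 -9.24  1.  ]
```

View pics/c5.png

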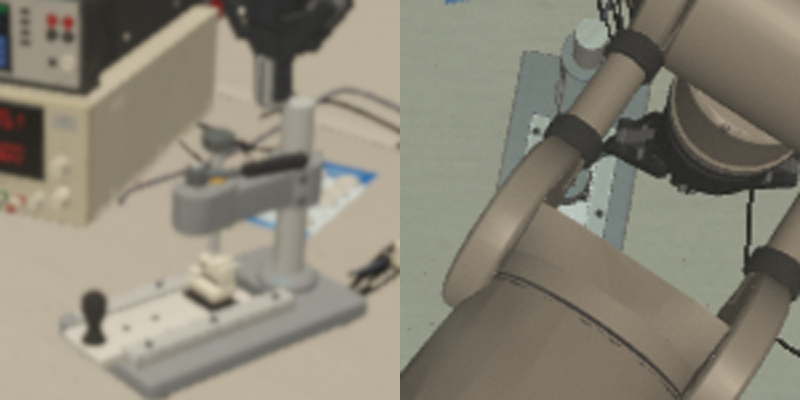

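The scene crop shows the lever swung round to (275,163), the rod tip down on the housing at (213,258), and the slide home. I'll make one gentle check press on the rod head, below 12 N, to confirm it's still seated.

Request:
apply_moves([
  [1,1,-3,0,0,0,0],
  [1,1,-3,0,0,0,0],
  [1,1.1,-3.2,0,0,0,0],
  [1,0,0,0,0,0,0],
  [1,0,0,0,0,0,0],
])

```text
time: 14.82
tcp_pos: [0.6402, -0.2217, 0.2464]
ee_rot: [-0.0, 0.996, -0.086, -0.001]
contact_force: [0.0, -1.0, -0.5]
width: 0.0001
grasp_force: 0.0
```

```bash
python3 st.py "(0,0,.200)"
```

```text
t 14.82 stand pos [-0.0025  0.001   0.2464] F [ 0.18 -0.94 -0.54] w 0.0001 tilt/yaw [ 1.    -0.001 -0.002] [-0.0019  0.0002]
(0, 0, 0.2) tool shift cm [0.26 0.1  4.64]
```

Request:
apply_moves([
  [1,0.25,0.1,2,0,0,0],
  [1,0,0,2,0,0,0],
  [1,0,0,0.6,0,0,0],
  [1,0,0,0,0,0,0],
  [1,0,0,0,0,0,0],
])

```text
time: 15.45
tcp_pos: [0.6431, -0.2232, 0.2027]
ee_rot: [0.0, 0.996, -0.087, 0.001]
contact_force: [0.1, -0.5, 0.3]
width: 0.0002
grasp_force: 0.0
```

Request:
apply_moves([
  [1,0,0,0.1,0,0,0],
  [1,0,0,0.1,0,0,0],
])

```text
time: 15.7
tcp_pos: [0.643, -0.2227, 0.2001]
ee_rot: [0.0, 0.996, -0.086, 0.0]
contact_force: [-0.9, -0.4, 0.8]
width: 0.0
grasp_force: 0.0
```

Request:
apply_moves([
  [1,0,0,0.05,0,0,0],
  [1,0,0,0,0,0,0],
])

```text
time: 15.95
tcp_pos: [0.6429, -0.2227, 0.1992]
ee_rot: [0.0, 0.996, -0.086, -0.0]
contact_force: [0.2, 0.4, -0.5]
width: -0.0001
grasp_force: 0.0
```

Request:
apply_moves([
  [1,0,0,0.1,0,0,0],
  [1,0,0,0.05,0,0,0],
  [1,0,0,0,0,0,0],
])

```text
time: 16.32
tcp_pos: [0.6429, -0.2227, 0.1977]
ee_rot: [0.0, 0.996, -0.086, -0.0]
contact_force: [-0.3, -0.4, 0.6]
width: 0.0001
grasp_force: 0.0
```

Request:
apply_moves([
  [1,0,0,0.05,0,0,0],
  [1,0,0,0.05,0,0,0],
])

```text
time: 16.58
tcp_pos: [0.6429, -0.2227, 0.1967]
ee_rot: [0.0, 0.996, -0.086, 0.0]
contact_force: [0.1, -0.5, -0.3]
width: 0.0
grasp_force: 0.0
```

Request:
apply_moves([
  [1,0,0,0.05,0,0,0],
  [1,0,0,0,0,0,0],
])

```text
time: 16.82
tcp_pos: [0.6429, -0.2227, 0.1965]
ee_rot: [0.0, 0.996, -0.087, 0.0]
contact_force: [-2.0, 0.5, 1.5]
width: -0.0001
grasp_force: 1.1
```

Request:
apply_moves([
  [1,0,0,0.05,0,0,0],
  [1,0,0,0.05,0,0,0],
])

```text
time: 17.08
tcp_pos: [0.643, -0.2227, 0.1965]
ee_rot: [0.0, 0.996, -0.086, 0.001]
contact_force: [-2.1, 1.1, 8.2]
width: -0.0003
grasp_force: 4.3
```

Request:
apply_moves([
  [1,0,0,0.05,0,0,0],
  [1,0,0,0,0,0,0],
])

```text
time: 17.32
tcp_pos: [0.643, -0.2228, 0.1964]
ee_rot: [0.0, 0.996, -0.086, 0.001]
contact_force: [-3.6, 1.3, 8.7]
width: -0.0001
grasp_force: 4.4
```

Still firm at the same height, so the rod is seated. I'll retreat and hand in.

Request:
apply_moves([
  [1,0,0,-0.2,0,0,0],
  [1,0,0,-0.5,0,0,0],
  [1,0,0,-3,0,0,0],
  [1,0,0,-4,0,0,0],
  [1,0,0,0,0,0,0],
])

```text
time: 17.95
tcp_pos: [0.6442, -0.2233, 0.2758]
ee_rot: [0.001, 0.996, -0.086, 0.003]
contact_force: [1.2, 0.6, -0.8]
width: -0.0003
grasp_force: 0.0
```

```bash
python3 -c "
from station import r,monitor
s=monitor.read_state(); print(s['tcp_pos'],s['contact_force'])
print(r.sign_off())"
```

```text
[ 0.64419401 -0.22327543  0.2757525 ] [ 1.2050263   0.64713416 -0.80913917]
the job is handed in; nothing more can be done
None
```

The job is handed in at about 18 s, but the sign-off returned no verdict: the slide is against its end stop, the rod tip is on the housing (wrist force peaked near 13 N in the last reading, about 2 N of that friction), the lever is on its end stop, and I touched none of the loose items.

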